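# Clamp a lens barrel in its V-mount

### The arm

A 7-joint arm with a two-finger parallel gripper is mounted at the origin on a cart in front of the work surface, level with it; the furniture and walls round the work are solid. World frame = base frame: x ahead of the robot, y to its left, z up, the work surface at z = 0. Lengths are in mm, angles in rad, forces in N, time in s.
With the tool pointing down it reaches from about 425 to 1025 mm from the base axis. Payload 9.4 kg.
Tool frame: the origin (TCP) lies between the finger pads; the fingertips stand 11 mm ahead of it and the grasp point (between the pads) lies 8 mm behind it; z points along the fingers, y is the line along which they close (so a half turn about z gives the same grasp; the last joint's range is limited). The gripper opens to 85 mm and grips with 20 to 120 N. Pads are 22 mm wide; open, the fingers measure 114 mm over their backs; the gripper's body (76 mm by 85 mm) begins 54 mm behind the grasp point. The pads swing forward as they close: fully open they stand 13 mm farther back than shut.
Start: joints at [-1.236, 0.599, -0.003, 1.599, 0.002, 0.943, -0.08], TCP at [290.192, 664.389, 242.275] pointing down, gripper open.
Joint ranges: [-2.57, 2.57], [-0.35, 1.97], [-1.29, 1.29], [0.11, 2.56], [-1.05, 4.19], [0.11, 1.86], [-2.63, 2.63]. Speed limits (rad/s): [2.22, 2.22, 3.01, 3.01, 3.14, 3.14, 3.14].

### API

Orientations are given as [roll, pitch, yaw] about the fixed x, y, z axes, in that order (R = Rz(yaw) Ry(pitch) Rx(roll)).
In Python, from plant import ctrl gives the robot as it stands. The module is installed in compiled form; this text tells all that it offers.
- The arm moves only by the shell command python3 -m handwheel 'ROWS' [OPENING]. ROWS is JSON, a list of rows, each a list of 2 entries, a list of its own where there are three numbers: the shift along the tool's x, y, z in mm, then the turn about the tool's z in degrees. A call has 1 to 8 rows; each row is the pose to reach, as a shift and turn from the pose commanded when the call began, along the tool's axes at that moment; what a row does not reach only later rows make up. A row lasts 1/8 s, in which the tool goes at most 62.5 mm and 10.7 degrees, less where a joint would pass 70% of its speed; a pose out of reach is approached as far as the arm can. A call with a gripper value outside its range is refused whole. OPENING is the gripper command: -1 is fully open, 1 is shut, values between are in proportion, set as the call begins (- or left out, the last holds). The fingers move at their own pace and stop on an object; the grip force is fixed at half the most. Time passes only in rows, so rows that repeat a pose let the fingers close. It gives the time, the measured TCP pose, the force, the opening and the grip force at its end, in the units of the state.
- ctrl.state(): the state, without advancing time (a new reading comes with each control period).
- ctrl.read_camera(name): name is "side" or "top"; returns the picture (480x640x3 uint8, red, green, blue); there is no depth.
- ctrl.get_calibration(name): a dict with "intrinsics" (3x3 intrinsics, pixels), "R" (3x3) and "t" (3): a world point X has camera coordinates R X + t. Camera axes: x right, y down, z forward; pixel columns grow to the right and rows downward; lengths in mm; the calibration is good to about 2 mm. A picture is of the moment at which its call begins. get_calibration takes no time and is no camera call.
- ctrl.job_done(): hands the job in; it is judged then, once.
The state is a dict: "clock": time; "joint_positions": joint angles; "dq": joint speeds; "effort": joint torques, N m; "tool_pos": TCP position; "tool_rot": TCP orientation; "force": force on the tool from outside, world axes, zero at the start; "moment": the same for the moment, N m; "opening": finger opening in mm; "finger_force": force on a finger pad.
Only numpy, scipy, OpenCV 4.12 (cv2) and the standard library are available. Lean on these libraries where they do the work, as an engineer would, in place of code of your own. Each camera call takes 0.05 s, during which the arm holds its last target. There are 200 camera calls.

### The job

Take the lens barrel from its two-rod rest, lay it gently in the V of the V-mount, centred along the V, and let go of it. Then swing the mount's hinged clamp arm down over the barrel and push its thumb tab fully home, without excessive force, so that the sprung plunger presses the barrel onto both faces of the V. Finish while still holding the arm pressed down; do not let it spring back up, and leave the other things on the bench where they are.

Things in the scene. Friction and masses are not known exactly. Their poses are not given: they have to be found in the camera images.
- lens_centre (a point): centre (half-way up and along) of the lens barrel: a loose bare-steel cylinder, 44 mm diameter, 70 mm long, a dark ring line near each end, glass in both end faces, about 0.2 kg. x = the barrel's axis, level at the start; either way round will do. It starts lying on the rest, axis 36 mm above the bench; grip it across its diameter from above
- rest: low fixed aluminium rest, 60 x 34 mm base, with two parallel steel rods (4 mm radius, 22 mm apart, centre lines 12 mm above the bench) along its x axis, on which the barrel starts. Origin at the centre of its underside; all of it is below 17 mm
- v_seat (a point): point of the fixed V-mount where the barrel's centre lies when seated, 55 mm above the bench. x along the V, toward the hinge end; y across it; z up. The V is 44 mm long, so the barrel overhangs 13 mm at each end. Base plate 10 mm thick, from x = -57 to +93 mm, y +-32 mm. Two hinge cheeks stand at x = +61 to +75 mm, up to 37 mm above this point
- v_left: the 45 degree V face on the +y side of the mount; origin 55 mm straight below v_seat, same axes. Both faces reach up to 12 mm below v_seat, and the block is at most 44 mm wide (15 mm below v_seat), so fingertips that reach no more than 11 mm below the barrel's axis stay clear of it
- v_right: the 45 degree V face on the -y side of the mount; origin and axes as v_left
- clamp_hinge (a point): point on the clamp arm's hinge axis, at x = +66, z = +30 mm from v_seat; the hinge axis is the mount's y; axes as v_seat. Under the arm, 66 mm from the hinge, hangs a sprung plunger with a 20 mm rubber pad, reaching 14 mm below the hinge line; it touches a seated barrel at about 0.09 rad and yields 6 mm (1.5 N/mm) as the arm goes home
- clamp (a joint): clamp arm angle, rad: 0 fully home (level over the barrel, pointing to the mount's -x, hard stop), 1.57 upright, up to 2.1 leaning back over the hinge. Starts open at 1.75 to 2.05; stays where put (hinge friction 0.06 N m). Pushing the last 0.09 rad home against the spring takes about 6 N at the tab; let go, it springs partly up
- clamp_tab (a point): centre of the upper face of the thumb tab at the arm's free end (flat, 26 mm along the arm, 32 mm wide), 112 mm from the hinge. Arm 18 mm wide, 8 mm thick; its upper face (the back when open) is 12 mm off the hinge line all along. Axes turn with the arm: x toward the hinge, z out of the upper face. Home, it is 42 mm above v_seat and 46 mm to -x
- dropper_amber: bystander, to be left alone: small amber dropper bottle, 38 mm wide, 84 mm high. Origin at the centre of its underside
- beaker_50: bystander, to be left alone: small beaker, 57 mm wide, 56 mm high. Origin at the centre of its underside
- bottle_blue_cap: bystander, to be left alone: white bottle with a blue cap, 58 mm wide, 117 mm high. Origin at the centre of its underside
- beaker_250: bystander, to be left alone: clear beaker, 74 mm wide, 93 mm high. Origin at the centre of its underside
- bottle_clear_a: bystander, to be left alone: white square plastic bottle, 60 mm wide, 124 mm high. Origin at the centre of its underside
Mind the look-alikes: they are no part of the job. Leave any turquoise look-alike of the part that bears lens_centre alone.

How it is judged:
By the outcome, as a careful person would: the job done as asked, in the order asked, and still so for the second after the job is handed in, while the arm keeps its last pose, push and grip.
It also fails if it takes over 58 s, if anything falls off the work surface, if the arm or the gripper's body presses on something with over 40 N, if the wrist force passes 120 N, or if a joint passes its speed limit or range.

## Working session

There is one attempt and no reset: what is moved stays moved. The work goes in short steps, Python scripts to look and compute and a shell command to move; the robot and the scene stay as the last step left them, time stands still between calls to the robot, and variables do not carry over. Pictures are saved under pics/ and viewed, at most 10 in all, crops included, and the job is handed in when it is done.

```bash
mkdir -p pics; python3 - <<'E'
from plant import ctrl
import cv2,numpy as np
for n in("top","side"):
    cv2.imwrite(f"pics/{n}0.png",ctrl.read_camera(n)[:,:,::-1])
    c=ctrl.get_calibration(n);R=np.array(c["R"]);print(n,c["intrinsics"],R.round(4).tolist(),(-R.T@np.array(c["t"])).round(1))
s=ctrl.state();print(s["tool_pos"],s["tool_rot"],s["force"],s["opening"],s["clock"])
E
```

```text
top [[562.33048033   0.         315.25208687]
 [  0.         562.33048033 237.11359079]
 [  0.           0.           1.        ]] [[-0.0164, -0.9999, 0.0037], [-0.9923, 0.0159, -0.1225], [0.1224, -0.0057, -0.9925]] [ 344.8   48.5 1590.1]
side [[491.46506162   0.         318.17675256]
 [  0.         491.46506162 239.77830581]
 [  0.           0.           1.        ]] [[0.9595, -0.2815, 0.0075], [-0.1126, -0.408, -0.906], [0.2581, 0.8685, -0.4232]] [ 286.6 -811.9  527.6]
[290.01377813 664.00867187 241.50472181] [-3.14017479e+00  1.25467954e-04  2.72991483e+00] [1.2918076  0.50567332 0.18738   ] 85.45705623108753 0.1
```

View pics/top0.png

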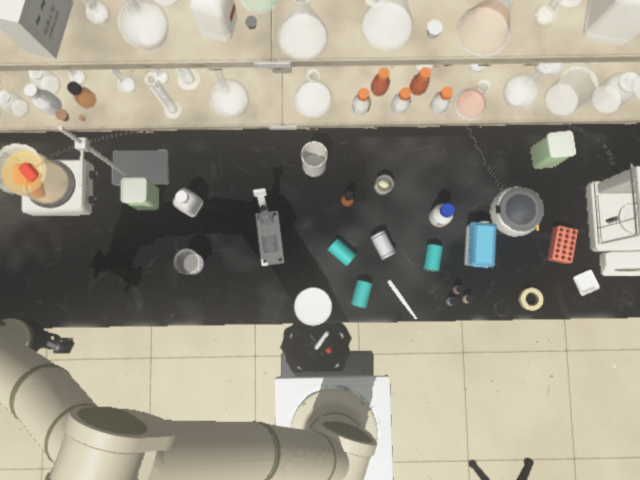

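View pics/side0.png

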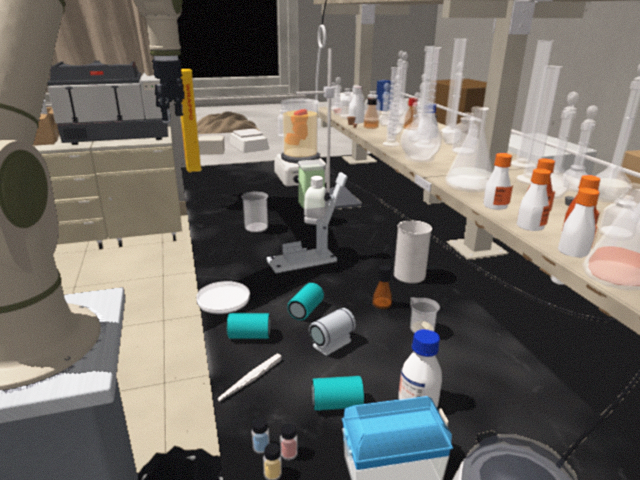

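The top view shows the steel barrel at about (383,244) and the V-mount at about (268,238), with its arm open toward (262,198). The side view shows the barrel at about (332,328) and the mount at about (302,258). The turquoise parts are decoys. I'll zoom in on both.

```bash
python3 - <<'E'
import cv2,numpy as np
t=cv2.imread("pics/top0.png");s=cv2.imread("pics/side0.png")
def c(im,x,y,w,h,k):return cv2.resize(im[y:y+h,x:x+w],(w*k,h*k),interpolation=cv2.INTER_CUBIC)
# top mount (235..305,180..280)x4 ; top barrel(355..415,215..275)x5; side mount (260..360,165..280)x3.. 
a=c(t,240,180,50,95,6); b=c(t,360,220,50,50,6)
d=c(s,260,165,95,115,4)
e=c(s,300,300,65,60,4)
o=np.zeros((600,800,3),np.uint8)
for im,x,y in((a,0,0),(d,305,0),(e,0,0)):
    pass
o[:570,:300]=a;o[:460,305:685]=d[:, :380]
cv2.imwrite("pics/m0.png",o)
o=np.zeros((310,570,3),np.uint8);o[:300,:300]=b;o[:240,305:565]=e
cv2.imwrite("pics/b0.png",o)
E
```

```text
(no output)
```

View pics/m0.png

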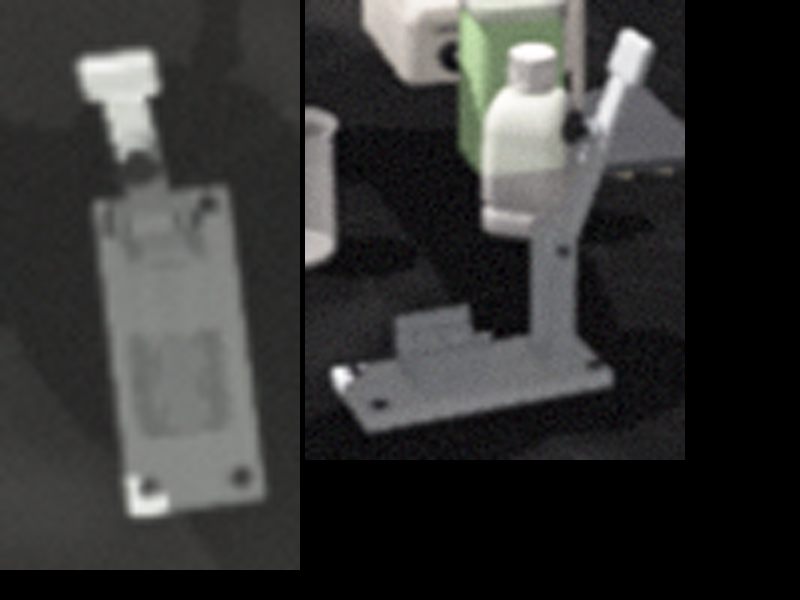

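View pics/b0.png

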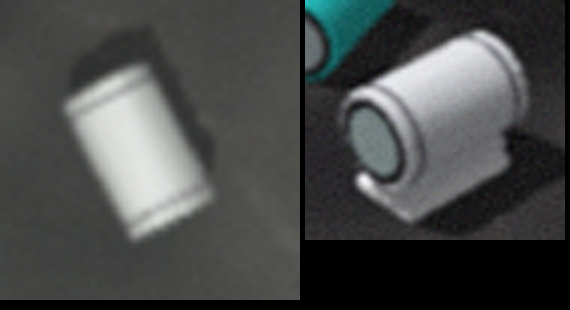

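The mount crop shows the base plate corners at crop (93,203), (228,187), (264,496) and (130,515). The barrel's outline corners are at crop (65,103), (146,63), (213,195) and (133,240). Next I'll cast rays from these.

```bash
cat > h.py <<'E'
from plant import ctrl
import numpy as np,cv2
def ray(n,px,z):
    c=ctrl.get_calibration(n);R=np.array(c["R"]);K=np.array(c["intrinsics"]);o=-R.T@np.array(c["t"])
    d=R.T@np.linalg.inv(K)@np.array([px[0],px[1],1.]);return o+d*(z-o[2])/d[2]
def proj(n,X):
    c=ctrl.get_calibration(n);p=np.array(c["intrinsics"])@(np.array(c["R"])@np.array(X,float)+np.array(c["t"]));return p[:2]/p[2]
def fit(L,W):  # planar rigid: W=R(a)L+t
    L=np.array(L,float);W=np.array(W);l=L-L.mean(0);w=W-W.mean(0)
    a=np.arctan2((l[:,0]*w[:,1]-l[:,1]*w[:,0]).sum(),(l*w).sum())
    R=np.array([[np.cos(a),-np.sin(a)],[np.sin(a),np.cos(a)]]);t=W.mean(0)-R@L.mean(0)
    return a,t,(L@R.T+t-W)
E
python3 - <<'E'
from h import *
u=lambda p,x,y,k:(x+(p[0]+.5)/k-.5,y+(p[1]+.5)/k-.5)
q=[(93,203),(228,187),(264,496),(130,515)]
W=[ray("top",u(p,240,180,6),10)[:2] for p in q]
a,t,r=fit([(93,32),(93,-32),(-57,-32),(-57,32)],W);print("mount top",a,t,r.round(1).tolist())
# side: base lower/upper corners (305 offset): left(-57, +? )
q=[(372,431-10),(612,372)]
W=[ray("side",u((p[0]-305,p[1]),260,165,4),10) for p in q];print("side near edge corners z10",np.round(W,1))
v=np.array([*t,55]);
c,s=np.cos(a),np.sin(a)
P=lambda x,y,z:[t[0]+c*x-s*y,t[1]+s*x+c*y,z]
print([((proj("side",P(*l))-[260,165])*4+[305,0]).round().tolist() for l in((-57,-32,10),(93,-32,10),(-57,32,10),(-22,-22,40),(66,-9,85))])
q=[(65,103),(146,63),(213,195),(133,240)]
W=np.array([ray("top",u(p,360,220,6),36)[:2] for p in q]);print("barrel",W.round(1).tolist(),W.mean(0))
ax=W[:2].mean(0)-W[2:].mean(0);b=np.arctan2(ax[1],ax[0]);print("axis yaw",b,np.linalg.norm(ax))
m=W.mean(0);d=35*np.array([np.cos(b),np.sin(b)])
for sg in(-1,1):print(((proj("side",[*(m+sg*d),36])-[300,300])*4+[305,0]).round(), "end centre in side crop")
print("tool start",ctrl.state()["tool_rot"])
E
```

```text
mount top 0.11031601288499224 [521.96041152 167.40663473] [[0.5, -0.1], [0.8, 0.3], [-1.1, -0.5], [-0.2, 0.2]]
side near edge corners z10 [[469.7 124.9  10. ]
 [615.4 145.7  10. ]]
[[367.0, 416.0], [615.0, 370.0], [333.0, 367.0], [420.0, 349.0], [558.0, 243.0]]
barrel [[535.1, -114.0], [553.3, -152.2], [491.1, -181.3], [470.9, -143.6]] [ 512.59454266 -147.80331645]
axis yaw 0.4347684396280544 69.67596628331222
[378. 138.] end centre in side crop
[497.  76.] end centre in side crop
tool start [-3.14017479e+00  1.25467954e-04  2.72991483e+00]
```

```bash
cat >> h.py <<'E'
def go(xyz,yaw):
    s=ctrl.state();p=s["tool_pos"];y=s["tool_rot"][2];d=np.array(xyz)-p
    print("clock",round(s["clock"],2),"at",np.round(p,1),np.round(s["tool_rot"],3),"F",np.round(s["force"],1),"open",round(s["opening"],1))
    print("shift",round(np.cos(y)*d[0]+np.sin(y)*d[1],1),round(np.sin(y)*d[0]-np.cos(y)*d[1],1),round(-d[2],1),"turn",round(np.degrees((y-yaw+np.pi)%(2*np.pi)-np.pi),1))
E
python3 -m handwheel '[[[-20,-25,0],5],[[-54,-67,0],15],[[-88,-110,0],25],[[-122,-152,0],35],[[-156,-195,0],45],[[-190,-237,0],55],[[-224,-280,0],65],[[-258,-322,0],75]]' -1
python3 -c "
from h import *
go([512.6,-147.8,180],.435)"
```

```text
clock: 1.1
tool_pos: [397.9, 264.2, 242.3]
tool_rot: [3.142, -0.0, 1.415]
force: [1.2, 0.9, 0.6]
opening: 85.3
finger_force: 0.0
clock 1.1 at [397.9 264.2 242.3] [ 3.142 -0.     1.415] F [1.2 0.9 0.6] open 85.3
shift -389.3 177.2 62.3 turn 56.2
```

```bash
python3 -m handwheel '[[[-49,22,0],7],[[-98,44,0],14],[[-147,67,5],21],[[-196,89,10],28],[[-245,111,20],35],[[-294,133,35],42],[[-343,155,50],49],[[-375,171,60],56]]'
python3 -c "
from h import *
go([512.6,-147.8,110],.435)
cv2.imwrite('pics/top1.png',cv2.resize(ctrl.read_camera('top')[190:290,330:430,::-1],None,fx=5,fy=5,interpolation=2))
cv2.imwrite('pics/side1.png',cv2.resize(ctrl.read_camera('side')[200:370,260:400,::-1],None,fx=4,fy=4,interpolation=2)[:600])
"
```

```text
clock: 2.1
tool_pos: [510.8, -132.9, 181.6]
tool_rot: [3.141, 0.001, 0.437]
force: [1.2, 0.2, 0.4]
opening: 85.2
finger_force: 0.0
clock 2.1 at [ 510.8 -132.9  181.6] [3.141e+00 1.000e-03 4.370e-01] F [1.2 0.2 0.4] open 85.2
shift -4.7 14.3 71.6 turn 0.1
```

```bash
python3 -m handwheel '[[[-4.7,14.3,20],0],[[-4.7,14.3,45],0],[[-4.7,14.3,75],0],[[-4.7,14.3,105],0],[[-4.7,14.3,125],0],[[-4.7,14.3,136],0],[[-4.7,14.3,143],0],[[-4.7,14.3,143],0]]'
python3 -c "
from h import *
go([512.6,-147.8,38],.435)
cv2.imwrite('pics/side2.png',cv2.resize(ctrl.read_camera('side')[230:380,260:410,::-1],None,fx=4,fy=4,interpolation=2)[:600])
"
```

```text
clock: 3.2
tool_pos: [512.8, -145.1, 39.4]
tool_rot: [-3.141, -0.0, 0.444]
force: [-0.2, 0.3, -0.9]
opening: 85.5
finger_force: 0.0
clock 3.2 at [ 512.8 -145.1   39.4] [-3.141 -0.     0.444] F [-0.2  0.3 -0.9] open 85.5
shift -1.3 2.4 1.4 turn 0.5
```

View pics/side2.png

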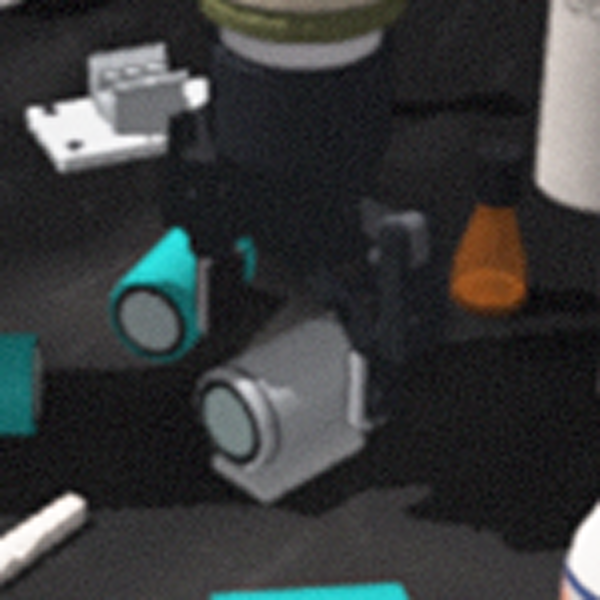

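The crop shows the fingers straddling the barrel: right pad at (355,390), left pad behind it at (205,295), with the decoys clear of the fingers. I'll close now.

```bash
python3 -m handwheel '[[[-1,2,1],0.3],[[-1,2,1],0.3],[[-1,2,1],0.3]]' && python3 -m handwheel '[[[0,0,0],0],[[0,0,0],0],[[0,0,0],0],[[0,0,0],0],[[0,0,0],0],[[0,0,0],0],[[0,0,0],0],[[0,0,0],0]]' 1
```

```text
clock: 3.62
tool_pos: [512.8, -147.5, 38.5]
tool_rot: [3.141, -0.0, 0.438]
force: [-0.2, 1.1, -0.6]
opening: 85.4
finger_force: 0.0
clock: 4.62
tool_pos: [512.5, -147.1, 38.7]
tool_rot: [-3.141, -0.0, 0.439]
force: [-1.9, 1.1, 8.8]
opening: 42.6
finger_force: 59.6
```

```bash
python3 -m handwheel '[[[0,0,-4],0],[[0,0,-12],0],[[0,0,-25],0],[[0,0,-42],0],[[0,0,-62],0],[[0,0,-82],0],[[0,0,-96],0],[[0,0,-100],0]]'
python3 -c "
from h import *
go([522,167.4,140],.1103)
cv2.imwrite('pics/side3.png',cv2.resize(ctrl.read_camera('side')[190:340,240:440,::-1],None,fx=4,fy=4,interpolation=2)[:600])
"
```

```text
clock: 5.62
tool_pos: [513.0, -147.4, 139.3]
tool_rot: [3.141, -0.001, 0.438]
force: [0.4, 0.5, -2.2]
opening: 42.2
finger_force: 60.9
clock 5.62 at [ 513.  -147.4  139.3] [ 3.141e+00 -1.000e-03  4.380e-01] F [ 0.4  0.5 -2.2] open 42.2
shift 141.8 -281.2 -0.7 turn 18.8
```

View pics/side3.png

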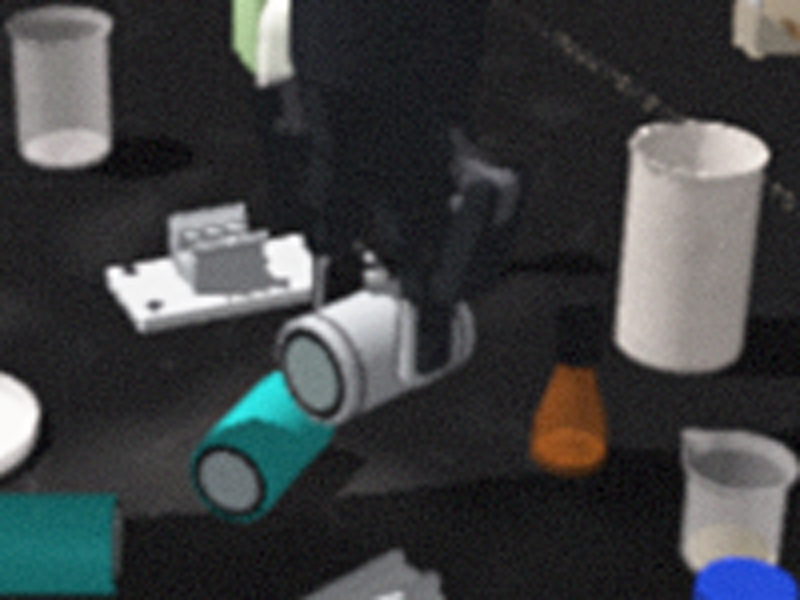

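The barrel is held level in the gripper, with its near end centre at crop (312,374). The rest is empty at (380,590). I'll carry it over and check the in-hand offset.

```bash
python3 - <<'E'
from h import *
from scipy.optimize import fsolve
px=np.array([240+312.5/4-.5,190+374.5/4-.5]);c,s=np.cos(.438),np.sin(.438)
f=lambda v:proj("side",[513-c*(35+v[0]),-147.4-s*(35+v[0]),139.3+v[1]])-px
print("along,-z offset of centre rel TCP",fsolve(f,[0,0]))
E
python3 -m handwheel '[[[9,-18,0],1.2],[[27,-53,0],3.6],[[48,-95,0],6.4],[[70,-139,0],9.3],[[92,-183,0],12.2],[[114,-226,0],15.2],[[132,-262,0],17.6],[[141,-280,0],18.8]]'
python3 -c "
from h import *
go([522,167.4,80],.1103)
t=ctrl.read_camera('top');s=ctrl.read_camera('side')
cv2.imwrite('pics/t4.png',t[:,:,::-1]);cv2.imwrite('pics/s4.png',s[:,:,::-1])
o=np.hstack([cv2.resize(t[180:290,225:315,::-1],None,fx=4,fy=4,interpolation=2),cv2.resize(s[165:275,255:355,::-1],None,fx=4,fy=4,interpolation=2)])
cv2.imwrite('pics/c4.png',o)
"
```

```text
along,-z offset of centre rel TCP [ 2.53573239 -3.49023346]
clock: 6.68
tool_pos: [520.9, 168.7, 137.3]
tool_rot: [3.141, 0.001, 0.112]
force: [0.2, 0.4, -1.9]
opening: 42.1
finger_force: 61.1
clock 6.67 at [520.9 168.7 137.3] [3.141e+00 1.000e-03 1.120e-01] F [ 0.2  0.4 -1.9] open 42.1
shift 1.0 1.4 57.3 turn 0.1
```

View pics/c4.png

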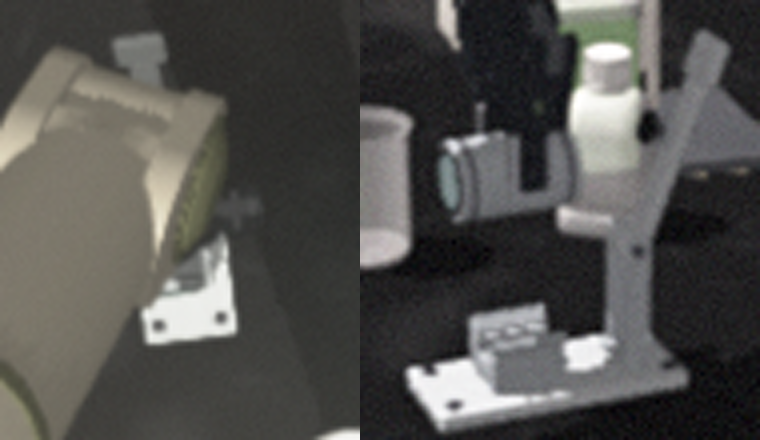

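The barrel is above the V, its near end disc centre at crop (449,180) in the side part. The mount's lower front corners are at (445,428) and (688,385). I'll compare the two in the side view.

```bash
python3 - <<'E'
from h import *
from scipy.optimize import fsolve
U=lambda x,y:np.array([255+(x-360+.5)/4-.5,165+(y+.5)/4-.5])
t=np.array([522,167.4]);a=.1103;c,s=np.cos(a),np.sin(a)
P=lambda x,y,z:[t[0]+c*x-s*y,t[1]+s*x+c*y,z]
r=[U(445,428)-proj("side",P(-57,-32,0)),U(688,385)-proj("side",P(93,-32,0))];print("resid px",np.round(r,2))
for b in(0*r[0],np.mean(r,0)):
    f=lambda v:proj("side",[520.9-c*(35-v[0]),168.7-s*(35-v[0]),137.3+v[1]])+b-U(449,180)
    print("along,z offset",fsolve(f,[0,0]))
E
```

```text
resid px [[ 0.17 -1.36]
 [-0.69 -0.43]]
along,z offset [-3.28132881 -1.66801427]
along,z offset [-2.7548029  -3.82595151]
```

```bash
python3 -m handwheel '[[[3,1,10],0],[[3.7,1.4,25],0],[[3.7,1.4,42],0],[[3.7,1.4,56],0],[[3.7,1.4,65],0],[[3.7,1.4,69],0],[[3.7,1.4,70],0],[[3.7,1.4,70],0]]'
python3 -c "
from h import *
go([524.6,167.7,58],.1103)
s=ctrl.read_camera('side')
cv2.imwrite('pics/c5.png',cv2.resize(s[185:275,255:345,::-1],None,fx=6,fy=6,interpolation=2))
"
```

```text
clock: 7.78
tool_pos: [525.6, 165.0, 68.6]
tool_rot: [-3.141, -0.001, 0.11]
force: [1.0, 0.0, -2.6]
opening: 41.8
finger_force: 61.1
clock 7.78 at [525.6 165.   68.6] [-3.141e+00 -1.000e-03  1.100e-01] F [ 1.   0.  -2.6] open 41.8
shift -0.6 -2.8 10.6 turn -0.0
```

View pics/c5.png

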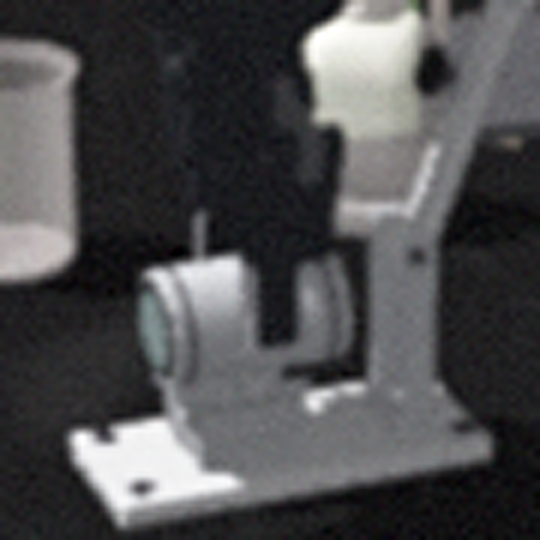

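The barrel hangs just over the V, its near end at (155,330), with the overhang looking even. I'll lower it gently.

```bash
python3 -m handwheel '[[[-0.6,-2.5,0],0],[[-0.6,-2.5,2],0],[[-0.6,-2.5,3.5],0],[[-0.6,-2.5,5],0],[[-0.6,-2.5,6],0],[[-0.6,-2.5,7],0],[[-0.6,-2.5,7.5],0],[[-0.6,-2.5,7.5],0]]'
```

```text
clock: 8.82
tool_pos: [524.5, 167.3, 60.8]
tool_rot: [3.142, 0.0, 0.11]
force: [0.6, 0.3, -0.7]
opening: 42.0
finger_force: 61.1
```

```bash
python3 -m handwheel '[[[0,0,0.5],0],[[0,0,1],0],[[0,0,1.5],0],[[0,0,1.5],0]]'; python3 -m handwheel '[[[0,0,0.5],0],[[0,0,1],0],[[0,0,1],0]]'
```

```text
clock: 9.32
tool_pos: [524.5, 167.3, 59.2]
tool_rot: [3.142, 0.0, 0.11]
force: [0.0, 0.7, -2.2]
opening: 41.9
finger_force: 61.1
clock: 9.7
tool_pos: [524.6, 167.7, 58.5]
tool_rot: [-3.141, -0.0, 0.11]
force: [-0.0, 1.6, 2.5]
opening: 41.9
finger_force: 61.6
```

```bash
python3 -m handwheel '[[[0,0,0.3],0],[[0,0,0.5],0],[[0,0,0.5],0]]'
```

```text
clock: 10.07
tool_pos: [524.6, 167.8, 58.4]
tool_rot: [-3.141, -0.001, 0.11]
force: [-1.2, 2.8, 9.1]
opening: 42.0
finger_force: 62.3
```

```bash
python3 -m handwheel '[[[0,0,0],0],[[0,0,0],0],[[0,0,0],0],[[0,0,0],0],[[0,0,0],0],[[0,0,0],0],[[0,0,0],0],[[0,0,0],0]]' -1; python3 -m handwheel '[[[0,0,-5],0],[[0,0,-20],0],[[0,0,-45],0],[[0,0,-75],0],[[0,0,-105],0],[[0,0,-130],0],[[0,0,-145],0],[[0,0,-150],0]]'
python3 -c "
from h import *
s=ctrl.read_camera('side');t=ctrl.read_camera('top')
cv2.imwrite('pics/s6.png',s[:,:,::-1])
cv2.imwrite('pics/c6.png',cv2.resize(s[165:275,255:355,::-1],None,fx=5,fy=5,interpolation=2))
"
```

```text
clock: 11.08
tool_pos: [524.5, 167.3, 57.8]
tool_rot: [3.142, -0.0, 0.11]
force: [0.6, -0.1, -0.4]
opening: 85.5
finger_force: 0.0
clock: 12.08
tool_pos: [524.6, 167.5, 208.8]
tool_rot: [-3.141, -0.001, 0.11]
force: [-0.1, 0.2, -0.4]
opening: 85.7
finger_force: 0.0
```

View pics/c6.png

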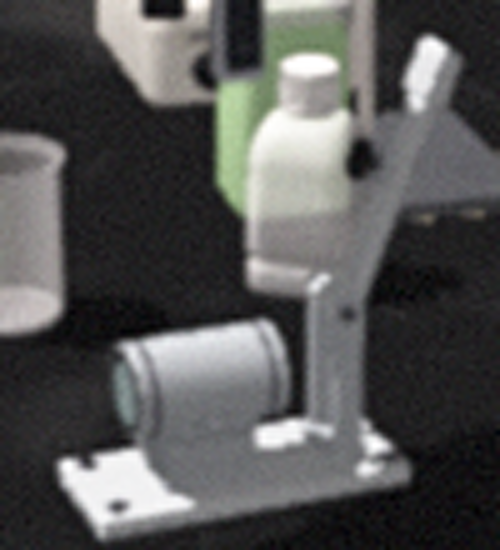

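The barrel is seated in the V, its near end disc at (123,392). The hinge pivot is at (347,313) and the tab at about (433,72). I'll check the centring and the arm angle.

```bash
python3 - <<'E'
from h import *
t=np.array([522,167.4]);a=.1103;c,s=np.cos(a),np.sin(a)
P=lambda x,y,z:[t[0]+c*x-s*y,t[1]+s*x+c*y,z]
C=lambda *l:((proj("side",P(*l))-[255,165])*5).round().tolist()
print("end",C(-35,0,55),"base",C(-57,-32,0),C(93,-32,0),"pivot",C(66,-15,85))
for th in(1.75,1.85,1.95,2.05):
    g=lambda L,n:(66-L*np.cos(th)+n*np.sin(th),85+L*np.sin(th)+n*np.cos(th))
    o=[]
    for L,n,y in((125,12,-16),(99,12,-16),(125,8,16)):
        x,z=g(L,n);o.append(C(x,y,z))
    x,z=g(112,12);print(th,o,"tab x,z",round(x),round(z))
go(P(160,0,245),.1103)
E
```

```text
end [124.0, 391.0] base [104.0, 540.0] [412.0, 482.0] pivot [346.0, 309.0]
1.75 [[422.0, 43.0], [411.0, 100.0], [384.0, 22.0]] tab x,z 98 193
1.85 [[447.0, 49.0], [430.0, 105.0], [408.0, 27.0]] tab x,z 108 189
1.95 [[470.0, 57.0], [448.0, 112.0], [431.0, 35.0]] tab x,z 119 185
2.05 [[492.0, 68.0], [465.0, 121.0], [453.0, 45.0]] tab x,z 128 179
clock 12.18 at [524.4 167.5 208. ] [-3.141 -0.     0.11 ] F [-0.2 -1.1 -0.8] open 85.4
shift 157.6 -0.2 -37.0 turn 0.0
```

The barrel end matches the seated prediction, so it is centred. The arm is at about 1.92 rad, with its tab top edge near mount x 120, z 199. I'll close the fingers and go over behind the tab.

```bash
python3 -m handwheel '[[[0,0,-12],0],[[5,0,-28],0],[[25,0,-37],0],[[55,0,-37],0],[[90,0,-37],0],[[125,0,-37],0],[[150,0,-37],0],[[158,0,-37],0]]' 1; python3 -m handwheel '[[[0,0,0],0],[[0,0,10],0],[[0,0,25],0],[[0,0,40],0],[[0,0,55],0],[[0,0,62],0],[[0,0,64],0],[[0,0,64],0]]'
python3 -c "
from h import *
s=ctrl.read_camera('side')
cv2.imwrite('pics/c7.png',cv2.resize(s[135:275,255:375,::-1],None,fx=4,fy=4,interpolation=2))
"
```

```text
clock: 13.18
tool_pos: [682.9, 184.5, 245.1]
tool_rot: [3.141, -0.001, 0.11]
force: [-0.9, -0.1, -0.8]
opening: 0.1
finger_force: 0.0
clock: 14.18
tool_pos: [681.7, 184.6, 181.0]
tool_rot: [3.141, -0.0, 0.11]
force: [0.5, 0.1, -1.0]
opening: -0.5
finger_force: 0.0
```

View pics/c7.png

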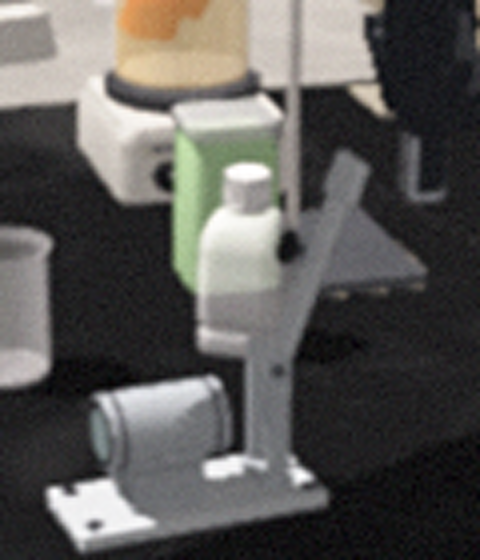

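The closed fingers at (425,185) stand behind the open tab at (350,175), and the barrel is still seated. I'll push the arm over.

```bash
python3 -m handwheel '[[[-18,0,0],0],[[-36,0,0],0],[[-54,0,0],0],[[-71,0,0],0],[[-84,0,-4],0],[[-96,0,-7],0],[[-112,0,-7],0],[[-127,0,-6],0]]'; python3 -c "
from h import *
t=np.array([522,167.4]);a=.1103;c,s=np.cos(a),np.sin(a)
go([t[0]-c*20,t[1]-s*20,156],.1103)"
```

```text
clock: 15.22
tool_pos: [554.2, 170.6, 186.8]
tool_rot: [-3.142, 0.0, 0.11]
force: [0.6, 1.1, -0.6]
opening: -0.0
finger_force: 0.2
clock 15.22 at [554.2 170.6 186.8] [-3.142  0.     0.11 ] F [ 0.6  1.1 -0.6] open -0.0
shift -52.4 -0.3 30.8 turn -0.0
```

```bash
python3 -m handwheel '[[[-15,-0.3,5],0],[[-30.5,-0.3,12],0],[[-42,-0.3,21],0],[[-52.5,-0.3,31],0],[[-60.5,-0.3,40.5],0],[[-67.5,-0.3,50],0],[[-71.5,-0.3,57],0],[[-75,-0.3,63],0]]'; python3 -c "
from h import *
t=np.array([522,167.4]);a=.1103;c,s=np.cos(a),np.sin(a)
go([t[0]-c*46,t[1]-s*46,108],.1103)
s=ctrl.read_camera('side')
cv2.imwrite('pics/c8.png',cv2.resize(s[165:275,255:355,::-1],None,fx=5,fy=5,interpolation=2))"
```

```text
clock: 16.23
tool_pos: [480.7, 162.7, 123.3]
tool_rot: [3.141, -0.0, 0.11]
force: [-0.3, -0.9, 0.2]
opening: 0.2
finger_force: 0.1
clock 16.23 at [480.7 162.7 123.3] [ 3.141 -0.     0.11 ] F [-0.3 -0.9  0.2] open 0.2
shift -4.4 -0.1 15.3 turn -0.0
```

View pics/c8.png

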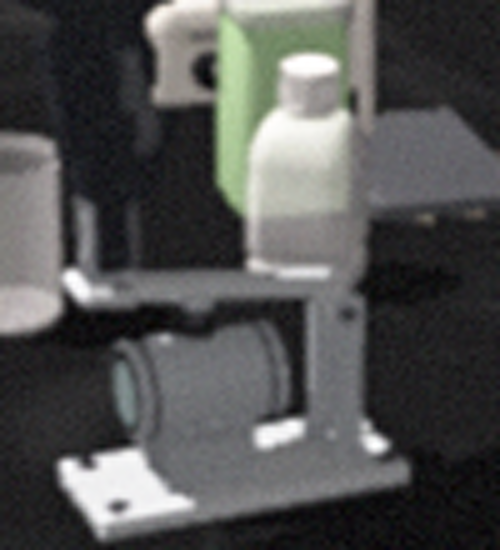

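The arm is over the barrel with the fingertips on the tab at about (100,275), and the barrel is still seated. By my count that was the 11th picture, one over the limit, so I'll view no more and finish by force and position. Pressing slowly now.

```bash
python3 -m handwheel '[[[-1,0,2],0],[[-2,0,4],0],[[-3,0,6],0],[[-3.5,0,7.5],0],[[-4,0,9],0],[[-4,0,10],0],[[-4.4,0,11],0],[[-4.4,0,11],0]]'; python3 -m handwheel '[[[0,0,0.7],0],[[0,0,1.4],0],[[0,0,2],0],[[0,0,2],0]]'
```

```text
clock: 17.27
tool_pos: [476.5, 162.3, 112.8]
tool_rot: [-3.142, -0.0, 0.11]
force: [1.8, 0.2, 1.9]
opening: 0.5
finger_force: 1.1
clock: 17.77
tool_pos: [476.2, 162.3, 110.7]
tool_rot: [-3.142, 0.0, 0.11]
force: [1.5, -0.2, 3.3]
opening: 0.2
finger_force: 1.7
```

```bash
python3 -m handwheel '[[[0,0,0.5],0],[[0,0,1],0],[[0,0,1.5],0],[[0,0,1.5],0]]'; python3 -m handwheel '[[[0,0,0.5],0],[[0,0,1],0],[[0,0,1],0]]';  python3 -m handwheel '[[[0,0,0.4],0],[[0,0,0.7],0],[[0,0,0.7],0]]'
```

```text
clock: 18.27
tool_pos: [476.1, 162.3, 109.2]
tool_rot: [-3.142, 0.0, 0.11]
force: [0.5, 0.8, 4.0]
opening: -0.2
finger_force: 2.2
clock: 18.65
tool_pos: [475.9, 162.3, 108.2]
tool_rot: [-3.141, 0.001, 0.11]
force: [-0.7, 0.8, 5.0]
opening: 0.0
finger_force: 2.7
clock: 19.02
tool_pos: [475.9, 162.2, 107.9]
tool_rot: [-3.141, 0.001, 0.11]
force: [-1.6, 0.6, 11.9]
opening: 0.2
finger_force: 5.9
```

```bash
python3 -m handwheel '[[[0,0,0.2],0],[[0,0,0.2],0],[[0,0,0.2],0],[[0,0,0.2],0]]'
```

```text
clock: 19.52
tool_pos: [475.9, 162.3, 107.8]
tool_rot: [-3.141, 0.0, 0.11]
force: [-2.5, 0.4, 13.0]
opening: -0.0
finger_force: 7.0
```

The arm has met its hard stop: the force rose from 5 to 13 N, with the TCP at the home height of 108 mm. Handing in while holding it down.

```bash
python3 -c "
from plant import ctrl
print(ctrl.job_done())"
```

```text
the job is handed in; nothing more can be done
None
```

The barrel is seated and centred in the V, and I handed the job in at about 19.5 s with the clamp arm held on its hard stop at about 13 N; I viewed 11 pictures, one over the limit of 10.

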